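# Make up two reagent kits on the lab bench

## Robot

A 6-joint arm with a two-finger parallel gripper is mounted at the origin on the work surface. World frame = base frame: x ahead of the robot, y to its left, z up, the work surface at z = 0. Lengths are in m, angles in degrees, forces in N, time in s.
With the tool pointing down it reaches from about 0.225 to 0.875 m from the base axis. Payload 3.4 kg.
Tool frame: the origin (TCP) lies between the finger pads; the fingertips stand 19 mm ahead of it and the grasp point (between the pads) is the TCP; z points along the fingers, y is the direction in which the jaws open and shut (so a half turn about z gives the same grasp; the last joint's range is limited). The gripper opens to 85 mm and grips with 20 to 120 N. Pads are 22 mm wide; open, the fingers measure 114 mm over their backs; the gripper's body (76 mm by 85 mm) begins 54 mm behind the grasp point. The pads swing forward as they close: fully open they stand 13 mm farther back than shut.
Start: joints at [-80.157, 15.808, 86.224, -0, 77.962, -6.933], TCP at [0.166, -0.551, 0.25] pointing down, gripper open.
Joint ranges: [-165.64, 165.64], [-43.16, 119.46], [12.63, 154.43], [-67.54, 247.53], [6.08, 155.33], [-154.97, 154.97]. Speed limits (degrees/s): [147.25, 147.25, 180, 180, 180, 180].

## Interface

Orientations are given as a 3x3 rotation matrix whose columns are the frame's x, y, z axes.
In Python, from station import manip, solver, viewer, workorder, telemetry gives the robot as it stands. Calls block until the motion is done:
- manip.goto(position, orientation): joint-space move of the TCP to a pose.
- manip.move_straight(position, attitude=None, velocity=0.15, threshold=None): straight line of the TCP; attitude=None keeps the orientation; velocity is the mean speed in m/s. With threshold (N) it stops when the force on the tool has changed by that much, and returns True; else False.
- manip.move_joints(angles): joint-space move.
- manip.command_gripper(opening, force=None): opening from 0.0 (shut) to 1.0 (fully open); force is the grip in N (None keeps the last); returns when the fingers have stopped.
- manip.wait(seconds).
- solver.ik(position, orientation): joint angles nearest the present ones, or None.
- viewer.snapshot(name): name is "side" or "top"; returns a dict with "image" (420x560x3 uint8, red, green, blue), "depth" (420x560 float32, m along the optical axis (not along the pixel's ray), 0 where there is no reading), "mtx" (3x3 intrinsics, pixels), "D" ([k1, k2, p1, p2, k3] as OpenCV has them; the pictures are not rectified), "world_from_camera" (4x4, takes a point from camera to world coordinates). Camera axes: x right, y down, z forward; pixel columns grow to the right and rows downward; lengths in m; the calibration is good to about 2 mm. A picture is of the moment at which its call begins.
A pose or a line that the arm cannot do raises manip.IKError and nothing moves.
- workorder.sign_off(): hands the job in, once; it reports no verdict.
Readings, each from a call of its own:
- telemetry.get_t(): time.
- telemetry.get_joints(): joint angles.
- telemetry.get_qd(): joint speeds.
- telemetry.get_effort(): joint torques, N m.
- telemetry.get_position(): TCP position.
- telemetry.get_ee_rot(): TCP orientation.
- telemetry.get_force(): force on the tool from outside, world axes, zero at the start.
- telemetry.get_torque(): the same for the moment, N m.
- telemetry.get_width(): opening from 0.0 (shut) to 1.0 (fully open).
Only numpy, scipy, OpenCV 4.12 (cv2) and the standard library are available. Lean on these libraries where they do the work, as an engineer would, in place of code of your own. Each camera call takes 0.05 s, during which the arm holds its last target. There are 200 camera calls.

## Task

Make up the two kits: the amber bottle with the black cap, the jar with the green lid and the yellow slide box go into the blue tray (the slide box in its narrow pocket); the amber bottle with the white cap and the jar with the blue lid go into the orange tray. Stand each thing upright on the floor of a pocket of its own (bottles and jars in the square ones, either will do), setting it down without dropping it or tipping it over. Leave the red-capped bottle and the steel beaker standing where they are.

Things in the scene. Friction and masses are not known exactly. Their poses are not given: they have to be found in the camera images.
- bottle_black: amber glass bottle with a black cap, standing: body 44 mm diameter from the foot up to 52 mm, cap 36 mm diameter from 60 to 76 mm (its top); about 0.1 kg. Origin at the centre of its underside, z up; round, so its yaw means nothing.
- bottle_white: amber glass bottle with a white cap, standing: body 44 mm diameter from the foot up to 52 mm, cap 36 mm diameter from 60 to 76 mm (its top); about 0.1 kg. Origin at the centre of its underside, z up; round, so its yaw means nothing.
- bottle_red: amber glass bottle with a red cap, standing: body 44 mm diameter from the foot up to 52 mm, cap 36 mm diameter from 60 to 76 mm (its top); about 0.1 kg. Origin at the centre of its underside, z up; round, so its yaw means nothing. Belongs to no kit: leave it.
- jar_green: squat opaque white jar with a green lid, a straight cylinder 54 mm diameter and 56 mm high (lid from 36 to 56 mm, same diameter), standing; about 0.09 kg. Origin at the centre of its underside, z up; yaw means nothing.
- jar_blue: squat opaque white jar with a blue lid, a straight cylinder 54 mm diameter and 56 mm high (lid from 36 to 56 mm, same diameter), standing; about 0.09 kg. Origin at the centre of its underside, z up; yaw means nothing.
- slide_box: yellow upright box for microscope slides with a thin black line round it, 28 mm (its x) by 60 mm (its y), 45 mm high; about 0.07 kg. Origin at the centre of its underside, z up. It fits the narrow pocket with its 60 mm side along the tray's y, either way round. Room for fingers beside it there is short once a jar or bottle stands in the next pocket, unless it is gripped over its 60 mm length.
- beaker: open stainless steel beaker, 60 mm diameter, 75 mm high, standing among the stock. Origin at the centre of its underside. Not part of the job: leave it.
- tray_blue: blue kit tray fixed to the bench, 200 mm (its x) by 86 mm (its y), walls 18 mm high and 4 mm thick, floor 4 mm thick. In a row along its x it has a square pocket centred at x = -61 mm (70 mm in x by 78 mm in y), a second the same at x = +13 mm, and a narrow pocket at x = +74 mm (44 mm in x by 78 mm in y), all at y = 0. Origin at the centre of its underside, z up. Its +x points roughly away from the robot (within 17 degrees).
- tray_orange: orange kit tray fixed to the bench, 200 mm (its x) by 86 mm (its y), walls 18 mm high and 4 mm thick, floor 4 mm thick. In a row along its x it has a square pocket centred at x = -61 mm (70 mm in x by 78 mm in y), a second the same at x = +13 mm, and a narrow pocket at x = +74 mm (44 mm in x by 78 mm in y), all at y = 0. Origin at the centre of its underside, z up. Its +x points roughly away from the robot (within 17 degrees).

How it is judged (in metres and radians):
At the end, for the whole second after the job is handed in: All five kit items stand on their pockets' floors (underside under 8 mm up; off-centre under: bottles 18 x 22 mm, jars 14 x 18, slide box 14 x 16), upright to 0.1 rad, released, at rest; red-capped bottle and beaker upright, within 20 mm of their start ((x of bottle_black in the frame of tray_blue between -0.079 and -0.043 m or x of bottle_black in the frame of tray_blue between -0.005 and 0.031 m) and y of bottle_black in the frame of tray_blue between -0.022 and 0.022 m and z of bottle_black in the frame of tray_blue between 0 and 0.008 m and angle between each of bottle_black, jar_green, slide_box, bottle_white, jar_blue, bottle_red, beaker's own z axis and vertical below 0.1 rad and linear speed of each of bottle_black, jar_green, slide_box, bottle_white, jar_blue below 0.02 m/s and contact force between each of bottle_black, jar_green, slide_box, bottle_white, jar_blue and the fingers below 0.1 N and (x of jar_green in the frame of tray_blue between -0.075 and -0.047 m or x of jar_green in the frame of tray_blue between -0.001 and 0.027 m) and y of jar_green in the frame of tray_blue between -0.018 and 0.018 m and z of jar_green in the frame of tray_blue between 0 and 0.008 m and x of slide_box in the frame of tray_blue between 0.06 and 0.088 m and y of slide_box in the frame of tray_blue between -0.016 and 0.016 m and z of slide_box in the frame of tray_blue between 0 and 0.008 m and (x of bottle_white in the frame of tray_orange between -0.079 and -0.043 m or x of bottle_white in the frame of tray_orange between -0.005 and 0.031 m) and y of bottle_white in the frame of tray_orange between -0.022 and 0.022 m and z of bottle_white in the frame of tray_orange between 0 and 0.008 m and (x of jar_blue in the frame of tray_orange between -0.075 and -0.047 m or x of jar_blue in the frame of tray_orange between -0.001 and 0.027 m) and y of jar_blue in the frame of tray_orange between -0.018 and 0.018 m and z of jar_blue in the frame of tray_orange between 0 and 0.008 m and distance of each of bottle_red, beaker from where it was at the start of the episode below 0.02 m); the robot touches nothing.
It fails at once if the red-capped bottle or the beaker is moved 20 mm or more (distance of any of bottle_red, beaker from where it was at the start of the episode above 0.02 m).
It fails at once if a kit item, the red-capped bottle or the beaker is tipped over (beyond 0.7 rad) (angle between any of bottle_black, jar_green, slide_box, bottle_white, jar_blue, bottle_red, beaker's own z axis and vertical above 0.7 rad).
It fails at once if a kit item is dropped (falls free by about 25 mm or more, reaching 0.7 m/s out of the fingers) ((linear speed of bottle_black above 0.7 m/s and contact force between bottle_black and the fingers below 0.1 N) or (linear speed of jar_green above 0.7 m/s and contact force between jar_green and the fingers below 0.1 N) or (linear speed of slide_box above 0.7 m/s and contact force between slide_box and the fingers below 0.1 N) or (linear speed of bottle_white above 0.7 m/s and contact force between bottle_white and the fingers below 0.1 N) or (linear speed of jar_blue above 0.7 m/s and contact force between jar_blue and the fingers below 0.1 N)).
It also fails if it takes over 115 s, if anything falls off the work surface, if the arm or the gripper's body presses on something with over 40 N, if the wrist force passes 120 N, or if a joint passes its speed limit or range.

## Working session

There is one attempt and no reset: what is moved stays moved. The work goes in short steps, each a Python script; the robot and the scene stay as the last script left them, time stands still between calls to the robot, and variables do not carry over. Pictures are saved under pics/ and viewed, about 12 in all and at most 16, crops included, and the job is handed in when it is done.

```bash
mkdir -p pics; ls; python3 - <<'E'
from station import manip, solver, viewer, workorder, telemetry
import cv2,numpy as np
for n in("top","side"):
    s=viewer.snapshot(n); np.savez(f"pics/{n}0.npz",**s)
    cv2.imwrite(f"pics/{n}0.png",s["image"][:,:,::-1])
    print(n,s["mtx"],s["D"],s["world_from_camera"].round(3))
print(telemetry.get_t(),telemetry.get_ee_rot())
E
```

```text
pics
top [[432.73316848   0.         274.03275009]
 [  0.         432.73316848 210.11735213]
 [  0.           0.           1.        ]] [0.01785762 0.         0.         0.         0.        ] [[ 0.008 -0.984  0.18   0.437]
 [-1.    -0.005  0.018 -0.013]
 [-0.016 -0.181 -0.983  0.841]
 [ 0.     0.     0.     1.   ]]
side [[463.28579895   0.         278.70477267]
 [  0.         463.28579895 212.57914085]
 [  0.           0.           1.        ]] [-0.05981117  0.          0.          0.          0.        ] [[ 0.789 -0.397  0.469  0.187]
 [-0.615 -0.526  0.587 -0.514]
 [ 0.014 -0.752 -0.659  0.576]
 [ 0.     0.     0.     1.   ]]
0.1 [[ 9.57440267e-01  2.88631341e-01 -2.90620687e-04]
 [ 2.88631420e-01 -9.57438869e-01  1.64786502e-03]
 [ 1.97373949e-04 -1.66161459e-03 -9.99998600e-01]]
```

View pics/top0.png

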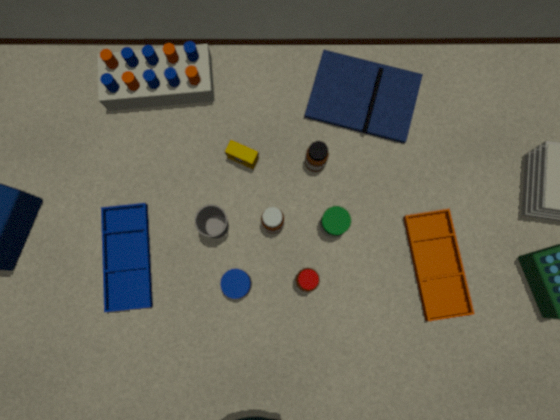

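View pics/side0.png

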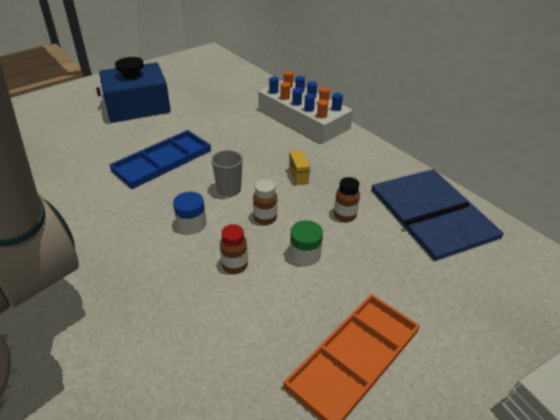

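Top view: blue tray (127,257), orange tray (438,265), slide box (242,153), white cap (273,217), black cap (317,155), green lid (336,221), blue lid (236,284), red cap (308,280) and beaker (212,222). The side view agrees, and everything is standing.

```bash
cat > h.py <<'E'
import cv2,numpy as np
SEED={"bottle_black":(317,150,.076),"bottle_white":(273,216,.076),"bottle_red":(308,279,.076),"jar_green":(336,220,.056),
"jar_blue":(236,283,.056),"slide_box":(242,152,.045),"beaker":(212,220,.075),"tray_blue":(127,257,.018),"tray_orange":(438,265,.018)}
def to_plane(s,uv,z):
    n=cv2.undistortPoints(np.float64(uv).reshape(-1,1,2),s["mtx"],s["D"]).reshape(-1,2)
    T=s["world_from_camera"]; d=np.c_[n,np.ones(len(n))]@T[:3,:3].T; o=T[:3,3]
    return (o+d*((z-o[2])/d[:,2])[:,None])[:,:2]
def zmap(s):
    h,w=s["depth"].shape; v,u=np.mgrid[:h,:w]
    n=cv2.undistortPoints(np.float64(np.dstack([u,v])).reshape(-1,1,2),s["mtx"],s["D"]).reshape(h,w,2)
    T=s["world_from_camera"]; d=s["depth"]
    P=np.dstack([n*d[...,None],d])@T[:3,:3].T+T[:3,3]; P[d==0]=np.nan
    return P
def hsv(s): return cv2.cvtColor(s["image"],cv2.COLOR_RGB2HSV)
HUE={"bottle_red":(0,0),"jar_green":(50,75),"jar_blue":(95,125),"slide_box":(20,34),"tray_blue":(95,125),"tray_orange":(4,18)}
E
python3 - <<'E'
from h import *
s=dict(np.load("pics/top0.npz")); P=zmap(s); H=hsv(s)
for n,(u,v,z) in SEED.items():
    Z=P[...,2]; r=70 if "tray" in n else 24
    vv,uu=np.mgrid[:420,:560]; near=(abs(uu-u)<r)&(abs(vv-v)<r)
    m=near&(Z>z-(.008 if "tray" in n else .007))&(Z<z+.012)
    if n in HUE and "tray" in n or n=="slide_box": m&=(H[...,0]>=HUE[n][0])&(H[...,0]<=HUE[n][1])&(H[...,1]>120)
    k,lab,st,c=cv2.connectedComponentsWithStats(m.astype(np.uint8))
    if "tray" not in n: m=lab==1+st[1:,4].argmax()
    uv=np.argwhere(m)[:,::-1]
    W=to_plane(s,uv,z); W32=W.astype(np.float32)
    zs=np.nanmedian(Z[m])
    if n[:2] in("tr","sl"): R=cv2.minAreaRect(W32*1000); print(n,len(uv),zs.round(4),np.round(R[0],1),np.round(R[1],1),round(R[2],1),"dm",(np.nanmean(P[m],0)).round(4))
    else: c,rad=cv2.minEnclosingCircle(W32*1000); print(n,len(uv),zs.round(4),np.round(c,1),round(rad,1),"mean",(W.mean(0)*1000).round(1),"H",np.median(H[m],0))
    if n=="tray_blue": print("table z std",np.nanstd(Z[330:380,330:400]),np.nanmean(Z[330:380,330:400]))
E
```

```text
bottle_black 302 0.0765 [689.9 -79.4] 18.9 mean [689.7 -80.2] H [37. 39. 26.]
bottle_white 314 0.0771 [565.8   3.1] 18.1 mean [565.5   3.3] H [ 39.  20. 150.]
bottle_red 329 0.0771 [455.  -60.6] 17.7 mean [455.  -60.6] H [  2. 230. 141.]
jar_green 679 0.057 [ 562.9 -113.6] 27.3 mean [ 562.7 -113.7] H [ 67. 189.  99.]
jar_blue 737 0.0573 [447.9  69.8] 27.9 mean [447.3  69.9] H [108. 208. 120.]
slide_box 459 0.0458 [695.4  64.5] [60.2 31.2] 65.5 dm [0.6961 0.0644 0.0456]
beaker 228 0.0756 [558.5 114.3] 30.8 mean [559.9 116.8] H [22.  31.  92.5]
tray_blue 1121 0.0188 [498.2 283.4] [198.8  87.9] 6.3 dm [0.5008 0.2838 0.0178]
table z std 0.0014590215593116031 0.0014386866926484382
tray_orange 1212 0.0182 [ 488.1 -306.7] [199.4  88.8] 9.4 dm [ 0.4876 -0.3082  0.0176]
```

```bash
cat > run.py <<'E'
import numpy as np, cv2
from station import manip, solver, viewer, workorder, telemetry
OBJ={"bottle_black":(.690,-.080,.038,0),"bottle_white":(.5657,.0032,.038,90),"jar_green":(.563,-.1137,.042,90),
     "jar_blue":(.4476,.0699,.042,0),"slide_box":(.6955,.0645,.037,-24.5)}   # x,y,grip height,tool yaw
TRAY={"blue":(.4983,.2835,6.3),"orange":(.4881,-.307,9.4)}
UP=.21
def R(a):
    c,s=np.cos(np.radians(a)),np.sin(np.radians(a)); return np.array([[c,s,0],[s,-c,0],[0,0,-1.]])
def best(p,a):
    q=np.array(telemetry.get_joints()); c=[]
    for b in(a,a+180):
        j=solver.ik(p,R(b))
        if j is not None: c.append((np.abs(np.array(j)-q).max(),b))
    return min(c)[1]
def above(x,y,a):
    a=best([x,y,UP],a); manip.goto([x,y,UP],R(a))
def kit(name,tray,px):
    x,y,h,a=OBJ[name]; above(x,y,a)
    manip.move_straight([x,y,h],velocity=.15)
    manip.command_gripper(0.0,40); w=telemetry.get_width()
    manip.move_straight([x,y,UP],velocity=.15); w2=telemetry.get_width()
    tx,ty,ta=TRAY[tray]; c,s=np.cos(np.radians(ta)),np.sin(np.radians(ta)); X,Y=tx+px*c,ty+px*s
    above(X,Y,ta); manip.move_straight([X,Y,h+.014],velocity=.15)
    hit=manip.move_straight([X,Y,h+.000],velocity=.025,threshold=4)
    z=telemetry.get_position()[2]-h; manip.command_gripper(1.0)
    manip.move_straight([X,Y,UP],velocity=.15)
    print(name,"widths mm",round(w*85,1),round(w2*85,1),"contact",hit,"underside z",round(z,4),"t",telemetry.get_t())
def snap(n,f):
    s=viewer.snapshot(n); np.savez(f"pics/{f}.npz",**s); cv2.imwrite(f"pics/{f}.png",s["image"][:,:,::-1])
E
python3 - <<'E'
from run import *
kit("slide_box","blue",.074)
snap("side","side1"); snap("top","top1")
E
```

```text
slide_box widths mm 59.2 58.6 contact True underside z 0.0053 t 10.225
```

View pics/side1.png

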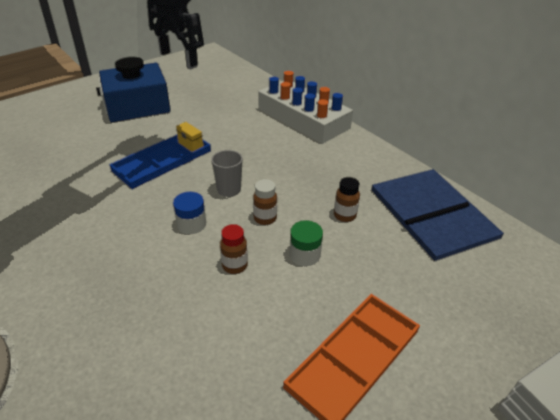

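The slide box (190,137) stands upright in the narrow pocket at the far end of the blue tray, and everything else is where it was. I'll go on with the rest.

```bash
python3 - <<'E'
from run import *
kit("jar_green","blue",.013)
kit("bottle_black","blue",-.061)
kit("jar_blue","orange",-.061)
kit("bottle_white","orange",.013)
manip.goto([.30,-.02,.35],R(0))
snap("side","side2"); snap("top","top2"); print(telemetry.get_t())
E
```

```text
jar_green widths mm 52.8 52.7 contact True underside z 0.005 t 19.525
bottle_black widths mm 43.1 42.8 contact True underside z 0.0049 t 29.1
jar_blue widths mm 52.7 52.7 contact True underside z 0.0049 t 37.5917
bottle_white widths mm 42.7 43.0 contact True underside z 0.0048 t 47.3083
48.8083
```

View pics/side2.png

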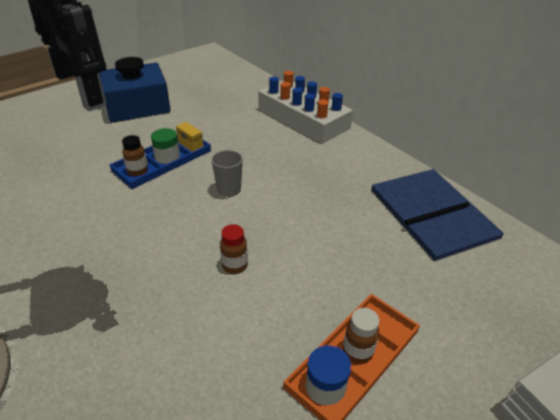

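View pics/top2.png

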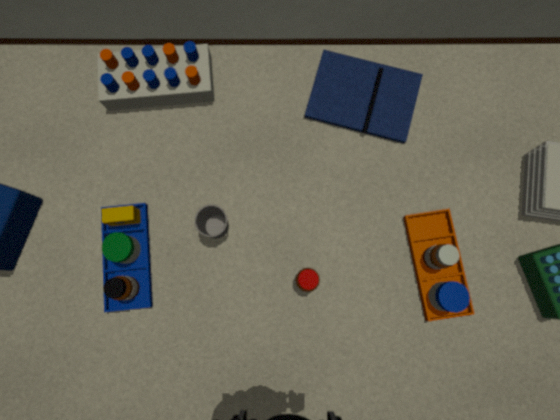

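```bash
python3 - <<'E'
from h import *
from run import TRAY
s=dict(np.load("pics/top2.npz")); P=zmap(s); H=hsv(s); Z=P[...,2]
J={"bottle_black":("blue",.080,-.061),"jar_green":("blue",.060,.013),"slide_box":("blue",.049,.074),"jar_blue":("orange",.060,-.061),"bottle_white":("orange",.080,.013),
"bottle_red":(None,.076,(.455,-.0606)),"beaker":(None,.075,(.5585,.1143))}
for n,(t,z,px) in J.items():
    if t: tx,ty,a=TRAY[t]; a=np.radians(a); Q=np.array([[np.cos(a),-np.sin(a)],[np.sin(a),np.cos(a)]]); c=np.array([tx,ty])+Q@[px,0]
    else: Q=np.eye(2); c=np.array(px)
    m=(np.hypot(P[...,0]-c[0],P[...,1]-c[1])<.036)&(abs(Z-z)<.008)
    W=to_plane(s,np.argwhere(m)[:,::-1],z); C,r=cv2.minEnclosingCircle(W.astype(np.float32)*1000)
    d=Q.T@(np.array(C)/1000-c)*1000
    print(n,m.sum(),"offset mm",d.round(1),"r",round(r,1),"z",np.nanmedian(Z[m]).round(4))
E
```

```text
bottle_black 364 offset mm [1.2 0.5] r 19.3 z 0.0817
jar_green 721 offset mm [-0.   0.8] r 28.1 z 0.0615
slide_box 523 offset mm [-1.2  1.3] r 34.2 z 0.0502
jar_blue 789 offset mm [0.5 3.2] r 28.2 z 0.061
bottle_white 355 offset mm [-0.9  3. ] r 18.9 z 0.0808
bottle_red 329 offset mm [-0. -0.] r 17.7 z 0.0771
beaker 236 offset mm [-1.2  0.4] r 30.9 z 0.0756
```

Both views show all five items upright in their pockets: blue tray at rows 215, 248 and 288; orange tray at (443,257) and (452,297). The red bottle (308,280) and beaker (212,222) haven't moved, and every offset is well inside tolerance.

```bash
python3 -c "
from station import workorder
workorder.sign_off()"
```

```text
the job is handed in; nothing more can be done
```

Both kits are made up and the job is handed in, at about 49 s of the 115 s allowed. In the blue tray, the slide box is in the narrow pocket, the green-lidded jar in the middle and the black-capped bottle in the near pocket. In the orange tray, the white-capped bottle is in the middle pocket and the blue-lidded jar in the near one.

Each item was lowered until it touched the pocket floor and then released. In the last pictures:
- **Kit items:** all five stand upright, at most about 3 mm off their pocket centres. The heights of their tops match standing on the 4 mm tray floor, to within about 2 mm.
- **Left alone:** the red-capped bottle showed no movement, and the beaker differed by about 1 mm, which is within measuring error.

No check failed or disagreed. The sign-off gives no verdict, so I can't confirm how the job was judged.

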